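# Tip the square-grip block out of the packed rack and square up a tile with it

## Task

Take the block with the square grip out of the packed rack: tip its top well out towards the open front of the rack first, then lift it out. Holding it, use it to push the clay tile along the jig board until the tile lies flat and snug against both metal fences in the corner, then stand the block upright on the cork mat and let go. Touch the tile only with the block, leave the knob blocks standing in the rack, and do not shift the jar, tape roll or brush cup.

Things in the scene. Friction and masses are not known exactly. Their poses are not given: they have to be found in the camera images.
- rack: Grey rack, fixed; four wooden blocks stand in it side by side along its y. Origin: centre of its underside; its x points from its open front (robot's side) to its back. Floor 8 mm thick; inner length 200 mm along y; side walls 12 mm thick, 62 mm high, but 124 mm high at x = 16 to 52 mm. Back stop: inner face at x = 44 mm, 40 mm high.
- rack_lip (a point): Middle of the top inner edge of the rack's front lip, 28 mm above the table (20 mm above the rack's floor), at x = -34 mm in the rack; lip 8 mm thick. Rack's axes.
- rack_hood (a point): Middle of the lower front edge of a fixed hood rail that runs the rack's whole length over the rear of the blocks: x = 16 to 52 mm in the rack, underside 116 mm, top 124 mm above the table. It stops a straight lift, the lip a straight pull: tip the block's top towards -x by about 28 degrees, raise it over the lip, draw it out to -x. Rack's axes.
- block: The wooden block to use (0.15 to 0.3 kg), the only one with a tall square grip; in any of the four places. Origin: centre of its underside. Foot 64 mm (x) by 46 mm (y), 90 mm high; the square grip on top, 30 mm (x) by 28 mm (y), goes from 90 to 170 mm height and is centred 14 mm towards -x. At the start its axes are parallel to the rack's; gaps of about 3 mm to its neighbours.
- block_grip (a point): Point on the axis of the square grip, 146 mm above the block's underside (24 mm below the grip's top); same axes as the block. Pinched here along the block's x, fingertips can reach 19 mm farther down and stay above the hood rail.
- knob_block_a: Neighbouring wooden block with a round turned knob (30 mm across, 45 mm tall, centred 14 mm towards -x) on a lower part of the same 64 x 46 x 90 mm; to be left standing in the rack. Origin: centre of its underside.
- knob_block_b: Neighbouring wooden block with a round turned knob (30 mm across, 45 mm tall, centred 14 mm towards -x) on a lower part of the same 64 x 46 x 90 mm; to be left standing in the rack. Origin: centre of its underside.
- knob_block_c: Neighbouring wooden block with a round turned knob (30 mm across, 45 mm tall, centred 14 mm towards -x) on a lower part of the same 64 x 46 x 90 mm; to be left standing in the rack. Origin: centre of its underside.
- jig: Tile jig, fixed: plywood board 210 x 210 x 12 mm. Origin: centre of its underside. Two aluminium fences 12 mm wide stand along its +x and +y sides, their tops 26 mm above the table (14 mm above the board); the -x and -y sides are open.
- jig_corner (a point): Where the inner faces of the two fences meet, at the board's upper surface; jig's axes (the tile lies towards -x and -y of it).
- tile: Square terracotta tile 100 x 100 x 12 mm (0.17 to 0.34 kg), lying loose on the jig board, some way off both fences and a little turned. Origin: centre of its underside. Home, its origin lies 50 mm from each fence's inner face.
- mat: Cork mat, fixed, 130 x 130 x 4 mm; origin: centre of its underside.
- jar: Bystander: closed white glaze jar, 60 mm across, 85 mm tall plus cap. Origin: centre of its underside.
- tape: Bystander: roll of tape lying flat, 76 mm across, 24 mm high. Origin: centre of its underside.
- brush_cup: Bystander: steel cup of brushes, 72 mm across, 212 mm tall with the brushes. Origin: centre of its underside.

How it is judged (in metres and radians):
On the way, in this order (a step that is already met when the one before it is completed fails the run):
1. the square-grip block, still low in the rack, is tipped outward by at least 15 degrees (angle between block's own z axis and vertical above 0.26 rad and z of block in the frame of rack below 0.05 m and x of block_grip in the frame of rack below -0.035 m and x of block in the frame of rack above -0.03 m).
2. the block has been lifted out of the rack (horizontal distance between block and rack above 0.15 m), for 0.1 s.
3. the tile is pushed home against both fences with the block (x of tile in the frame of jig_corner above -0.0525 m and y of tile in the frame of jig_corner above -0.0525 m and z of tile in the frame of jig_corner below 0.003 m and (angle between the x axis of tile and the x axis of jig, either way round below 0.035 rad or angle between the x axis of tile and the y axis of jig, either way round below 0.035 rad)), for 0.2 s.
At the end, for the whole second after the job is handed in: Tile flat on the board, within 2.5 mm of both fences, square within 2 degrees; square-grip block upright (4.5 degrees), still, released, its foot's centre on the mat (within 60 mm of the mat's centre along each side); knob blocks upright on the rack's floor (all of step 3 and x of block in the frame of mat between -0.06 and 0.06 m and y of block in the frame of mat between -0.06 and 0.06 m and z of block in the frame of mat below 0.008 m and angle between block's own z axis and vertical below 0.08 rad and linear speed of each of block, tile below 0.01 m/s and angle between each of knob_block_a, knob_block_b, knob_block_c's own z axis and vertical below 0.1 rad and z of each of knob_block_a, knob_block_b, knob_block_c in the frame of rack below 0.014 m); the robot touches nothing.
It fails at once if the robot itself touches the tile (contact force between any of the arm, the fingers and tile above 0.3 N).
It fails at once if a knob block is moved by more than 30 mm (distance of any of knob_block_a, knob_block_b, knob_block_c from where it was at the start of the episode above 0.03 m).
It fails at once if a bystander is moved by more than 15 mm (distance of any of jar, tape, brush_cup from where it was at the start of the episode above 0.015 m).
It fails at once if the tile is lifted or tipped off the board (angle between tile's own z axis and vertical above 0.25 rad or z of tile in the frame of jig above 0.035 m).
It also fails if it takes over 67 s, if anything falls off the work surface, if the arm or the gripper's body presses on something with over 40 N, if the wrist force passes 120 N, or if a joint passes its speed limit or range.

## Robot

A 7-joint arm with a two-finger parallel gripper is mounted at the origin on the work surface. World frame = base frame: x ahead of the robot, y to its left, z up, the work surface at z = 0. Lengths are in m, angles in degrees, forces in N, time in s.
With the tool pointing down it reaches from about 0.425 to 0.875 m from the base axis. Payload 4.7 kg.
Tool frame: the origin (TCP) lies at the very end of the fingers, on their centre line; the grasp point (between the pads) lies 19 mm behind it; z points along the fingers, y is the line along which they close (so a half turn about z gives the same grasp; the last joint's range is limited). The gripper opens to 87 mm and grips with 3 to 60 N. Pads are 19 mm wide; open, the fingers measure 117 mm over their backs; the gripper's body (75 mm by 190 mm) begins 51 mm behind the grasp point.
Start: joints at [-68.119, 18.392, -4.016, 83.108, 1.295, 78.541, -3.26], TCP at [0.234, 0.607, 0.223] pointing down, gripper open.
Joint ranges: [-163.93, 163.93], [-17.29, 119.83], [-79.2, 71.16], [3.27, 140.29], [-89.18, 269.18], [5.43, 117.66], [-154.24, 154.24]. Speed limits (degrees/s): [147.25, 147.25, 180, 180, 180, 180, 180].

## Interface

Orientations are given as [roll, pitch, yaw] about the fixed x, y, z axes, in that order (R = Rz(yaw) Ry(pitch) Rx(roll)).
In Python, from cell import telemetry, cams, env gives the robot as it stands.
- The arm moves only by the tool arm_command, never from a script. Its argument "series" is text: rows parted by semicolons, each of 5 numbers parted by spaces: the shift along the tool's x, y, z in mm, then the turn about the tool's z in rad, then the closure in counts, from 0 (fully open) to 255 (shut). A call has 1 to 20 rows; each row shifts and turns the commanded pose from where the row before left it, along the tool's axes as they then stand; what a row does not reach is not made up. A row lasts 1/12 s, in which the tool goes at most 41.7 mm and 7.16 degrees, less where a joint would pass 70% of its speed; a pose out of reach is approached as far as the arm can. A call is refused whole if a number of a shift passes 41.7 or a number of a turn 0.125, either way. A call with a gripper value outside its range is refused whole. The fingers move at their own pace and stop on an object; "squeeze" is the grip in N (left out, the last holds). Time passes only in rows, so rows that do not move let the fingers close. It gives the time, the measured TCP pose, the force, the opening and the grip force at its end, in the units of the state.
- telemetry.get_obs(): the state, without advancing time (a new reading comes with each control period).
- cams.read_camera(name): name is "side" or "top" or "wrist"; returns the picture (480x640x3 uint8, blue, green, red); there is no depth.
- cams.calibration(name): a dict with "K" (3x3 intrinsics, pixels), "origin" and "rotation" of the camera in the world; the wrist camera has in their place "hand_eye" (4x4, takes a point from camera to tool coordinates, whose origin is the TCP and whose axes are the flange's). Camera axes: x right, y down, z forward; pixel columns grow to the right and rows downward; lengths in m; the calibration is good to about 2 mm. A picture is of the moment at which its call begins: read the wrist's pose just before it. calibration takes no time and is no camera call.
- env.sign_off(): hands the job in; it is judged then, once.
The state is a dict: "time_s": time; "qpos": joint angles; "joint_velocities": joint speeds; "effort": joint torques, N m; "tool_pos": TCP position; "tool_rot": TCP orientation; "force": force on the tool from outside, world axes, zero at the start; "wrist_torque": the same for the moment, N m; "grip_width": finger opening in m; "grasp_force": force on a finger pad.
Only numpy, scipy, OpenCV 4.12 (cv2) and the standard library are available. Lean on these libraries where they do the work, as an engineer would, in place of code of your own. Each camera call takes 0.05 s, during which the arm holds its last target. There are 200 camera calls.

## Working session

There is one attempt and no reset: what is moved stays moved. The work goes in short steps, Python scripts to look and compute and a tool call to move; the robot and the scene stay as the last step left them, time stands still between calls to the robot, and variables do not carry over. Pictures are saved under pics/ and viewed, at most 10 in all, crops included, and the job is handed in when it is done.

Besides the shell and the picture viewer there is one more tool, called in YAML: its name, and indented under it one key for each argument. arm_command: Moves the arm, as the interface text tells. Its arguments: {"type":"object","properties":{"series":{"type":"string"},"squeeze":{"type":"number"}},"required":["series"]}

```bash
mkdir -p pics
python3 - <<'E'
from cell import telemetry, cams
import cv2
print(telemetry.get_obs())
for n in ("side","top"):
    im=cams.read_camera(n); cv2.imwrite(f"pics/{n}0.png",im)
    c=cams.calibration(n); print(n,c)
print(cams.calibration("wrist"))
E
```

```text
{'time_s': 0.0, 'qpos': array([-68.11963231,  18.43812867,  -4.01616351,  83.17359641,
         1.29441652,  78.54128227,  -3.26152743]), 'joint_velocities': array([-0.0074587 , -0.06472254,  0.06527554,  0.00700476, -0.02338811,
        0.07543359, -0.04028999]), 'effort': array([ 5.34936498e-04, -4.91308880e+01, -4.03681230e-01, -3.12528706e+01,
       -6.39529293e-02,  4.37462667e-02,  1.75230630e-04]), 'tool_pos': array([0.23354791, 0.60600712, 0.22148359]), 'tool_rot': array([-1.79892205e+02,  4.96857878e-03,  1.58928314e+02]), 'force': array([ 0.4969727 , -0.96961911, -0.18292176]), 'wrist_torque': array([-0.02122361, -0.00801468, -0.02897105]), 'grasp_force': 0.0, 'grip_width': 0.0870949677214563}
side {'K': array([[513.6855555 ,   0.        , 317.68305763],
       [  0.        , 513.6855555 , 243.23914855],
       [  0.        ,   0.        ,   1.        ]]), 'origin': array([ 0.01885696, -0.94044047,  0.73817073]), 'rotation': array([-119.26237822,   -0.38503573,  -29.37946965])}
top {'K': array([[520.28176451,   0.        , 312.72579102],
       [  0.        , 520.28176451, 238.48109686],
       [  0.        ,   0.        ,   1.        ]]), 'origin': array([0.45497155, 0.00423172, 1.40912018]), 'rotation': array([-174.83328853,    0.93949394,  -90.26687796])}
{'K': array([[417.73559549,   0.        , 316.97297116],
       [  0.        , 417.73559549, 241.18374276],
       [  0.        ,   0.        ,   1.        ]]), 'hand_eye': array([[ 2.78213063e-04, -9.59407499e-01, -2.82023357e-01,
         7.63474847e-02],
       [ 9.99999961e-01,  2.75650584e-04,  4.87612631e-05,
         1.58675057e-03],
       [ 3.09579818e-05, -2.82023360e-01,  9.59407538e-01,
        -1.62525587e-01],
       [ 0.00000000e+00,  0.00000000e+00,  0.00000000e+00,
         1.00000000e+00]])}
```

View pics/top0.png

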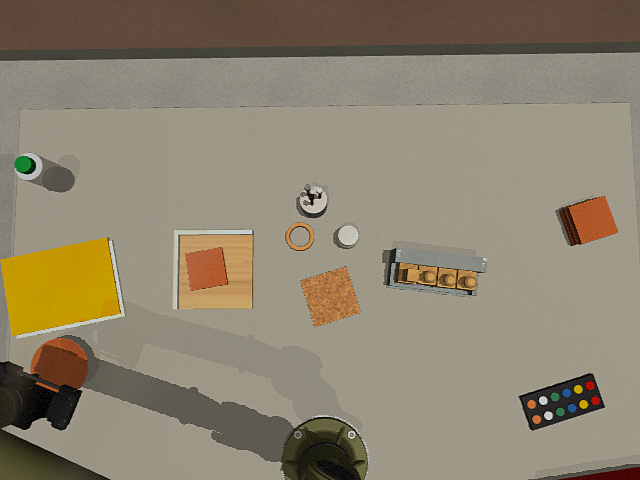

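View pics/side0.png

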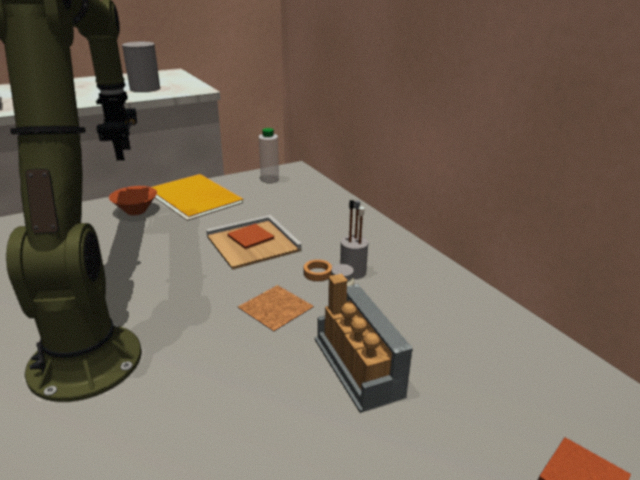

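The top view shows the jig at (213,270), mat (330,296), jar (347,236), tape (300,236), cup (313,200) and rack (435,272). The square-grip block is at the rack's left end (+y). I'll enlarge crops next.

```bash
cat > h.py <<'E'
import numpy as np, cv2
from scipy.spatial.transform import Rotation as R
from cell import telemetry, cams
def cam(n):
    c=cams.calibration(n)
    if n=="wrist":
        o=telemetry.get_obs(); T=np.eye(4); T[:3,:3]=R.from_euler('xyz',o['tool_rot'],degrees=True).as_matrix(); T[:3,3]=o['tool_pos']
        T=T@c['hand_eye']; return c['K'],T[:3,3],T[:3,:3]
    return c['K'],np.array(c['origin']),R.from_euler('xyz',c['rotation'],degrees=True).as_matrix()
def world(px,z,c):
    K,o,Rm=c; px=np.atleast_2d(np.array(px,float))
    d=(Rm@np.linalg.inv(K)@np.c_[px,np.ones(len(px))].T).T
    return o+d*((z-o[2])/d[:,2])[:,None]
def proj(P,c):
    K,o,Rm=c; p=(np.atleast_2d(P)-o)@Rm@K.T; return p[:,:2]/p[:,2:]
E
python3 - <<'E'
import cv2
im=cv2.imread("pics/top0.png")
cv2.imwrite("pics/c1.png",cv2.resize(im[236:304,378:494],None,fx=6.8,fy=6.8,interpolation=cv2.INTER_CUBIC))
cv2.imwrite("pics/c2.png",cv2.resize(im[220:335,168:368],None,fx=4,fy=4,interpolation=cv2.INTER_CUBIC))
E
```

```text
(no output)
```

View pics/c1.png

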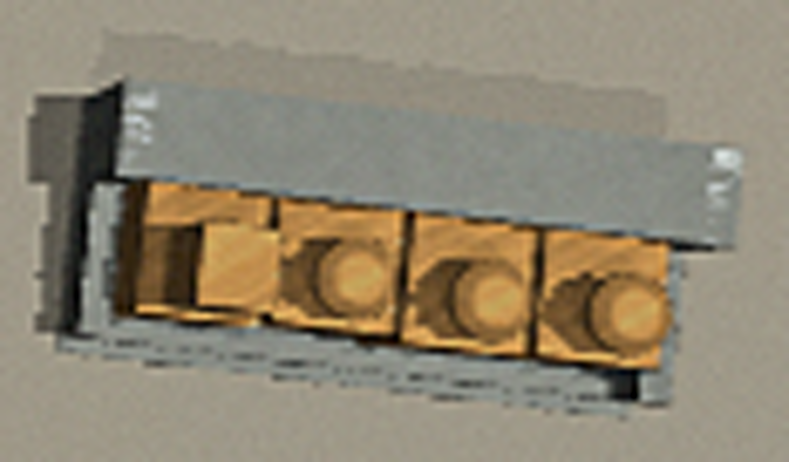

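View pics/c2.png

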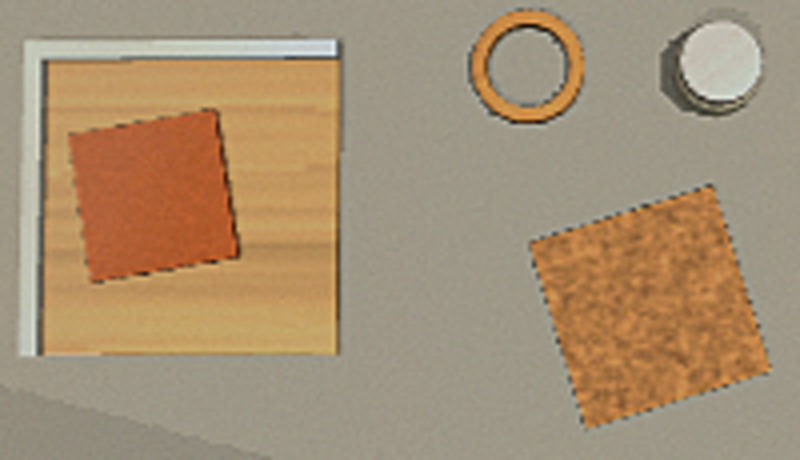

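Crop 1: hood top corners (120,178), (735,247), (742,148), (122,80); grip top (203,222), (281,230), (275,308), (197,303). Crop 2: tile (68,133), (216,109), (239,257), (92,283); mat (530,242), (712,185), (770,371), (586,428); fence outer corner (25,40), with fence ends (337,40) and (19,355).

Run:
```python
from h import *
np.set_printoptions(precision=4,suppress=True)
c=cam("top")
def f(l,s,x0,y0,z): return world((np.array(l)+.5)/s-.5+[x0,y0],z,c)
def show(n,P):
    print(n,'mean',P.mean(0)); 
    for i in range(len(P)):
        d=P[(i+1)%len(P)]-P[i]; print('   ',P[i],'len',np.linalg.norm(d).round(4),'ang',np.degrees(np.arctan2(d[1],d[0])).round(1))
a=(6.8,378,236)
show('hood',f([(120,178),(735,247),(742,148),(122,80)],*a,.124))
show('grip',f([(203,222),(281,230),(275,308),(197,303)],*a,.178))
a=(4,168,220)
show('fence',f([(25,40),(337,40),(337,60)],*a,.026)); show('fenceL',f([(25,40),(19,355),(40,355)],*a,.026))
show('board br',f([(337,355),(40,355)],*a,.012))
show('innercorner26',f([(45,60)],*a,.026));show('innercorner12',f([(46,61)],*a,.012))
show('tile',f([(68,133),(216,109),(239,257),(92,283)],*a,.024))
show('mat',f([(530,242),(712,185),(770,371),(586,428)],*a,.004))
show('tape',f([(528,66)],*a,.024)); show('jar',f([(720,60)],*a,.09))
show('cup',world([(313,205)],.1,c))
```

```text
hood mean [ 0.5173 -0.29    0.124 ]
    [ 0.5125 -0.1783  0.124 ] len 0.2223 ang -96.7
    [ 0.4864 -0.3991  0.124 ] len 0.0359 ang -6.0
    [ 0.5221 -0.4028  0.124 ] len 0.2247 ang 83.4
    [ 0.5481 -0.1797  0.124 ] len 0.0356 ang 177.8
grip mean [ 0.4795 -0.2111  0.178 ]
    [ 0.4946 -0.199   0.178 ] len 0.027 ang -96.2
    [ 0.4917 -0.2259  0.178 ] len 0.0271 ang 174.3
    [ 0.4648 -0.2232  0.178 ] len 0.0269 ang 86.1
    [ 0.4667 -0.1963  0.178 ] len 0.0281 ang -5.4
fence mean [0.6009 0.2592 0.026 ]
    [0.6063 0.3992 0.026 ] len 0.2099 ang -90.4
    [0.605  0.1893 0.026 ] len 0.0135 ang -179.7
    [0.5915 0.1892 0.026 ] len 0.2105 ang 86.0
fenceL mean [0.4664 0.3944 0.026 ]
    [0.6063 0.3992 0.026 ] len 0.2098 ang -180.0
    [0.3965 0.3991 0.026 ] len 0.014 ang -90.2
    [0.3965 0.3851 0.026 ] len 0.2103 ang 3.8
board br mean [0.3955 0.2894 0.012 ]
    [0.3951 0.1899 0.012 ] len 0.1991 ang 89.8
    [0.3959 0.3889 0.012 ] len 0.1991 ang -90.2
innercorner26 mean [0.5927 0.3854 0.026 ]
    [0.5927 0.3854 0.026 ] len 0.0 ang 0.0
innercorner12 mean [0.5935 0.3886 0.012 ]
    [0.5935 0.3886 0.012 ] len 0.0 ang 0.0
tile mean [0.5018 0.3114 0.024 ]
    [0.5437 0.3696 0.024 ] len 0.1004 ang -81.1
    [0.5593 0.2704 0.024 ] len 0.1001 ang -170.5
    [0.4605 0.254  0.024 ] len 0.0993 ang 99.7
    [0.4437 0.3518 0.024 ] len 0.1016 ang 10.1
mat mean [ 0.4265 -0.0189  0.004 ]
    [0.4697 0.0612 0.004 ] len 0.1285 ang -72.9
    [ 0.5074 -0.0617  0.004 ] len 0.13 ang -163.3
    [ 0.383  -0.0991  0.004 ] len 0.1287 ang 106.8
    [0.3457 0.024  0.004 ] len 0.1294 ang 16.7
tape mean [0.5869 0.0614 0.024 ]
    [0.5869 0.0614 0.024 ] len 0.0 ang 0.0
jar mean [ 0.5837 -0.0636  0.09  ]
    [ 0.5837 -0.0636  0.09  ] len 0.0 ang 0.0
cup mean [0.6589 0.0241 0.1   ]
    [0.6589 0.0241 0.1   ] len 0.0 ang 0.0
```

arm_command:
  series: "0 0 -15 -0.085 0;0 0 -15 -0.085 0;0 0 -15 -0.085 0;-24.4 -23 0 0 0;-24.4 -23 0 0 0;-24.4 -23 0 0 0;-24.4 -23 0 0 0;-24.4 -23 0 0 0;-24.4 -23 0 0 0;-24.4 -23 0 0 0;-24.4 -23 0 0 0;-24.4 -23 0 0 0;-24.4 -23 0 0 0"
  squeeze: 20

```text
time_s: 1.18
tool_pos: [0.4509, 0.349, 0.2672]
tool_rot: [-180.0, -0.0, 173.5]
force: [0.5, 0.7, 1.0]
grip_width: 0.087
grasp_force: 0.0
```

arm_command:
  series: "-9.3 -32.5 0 0 0;-9.3 -32.5 0 0 0;-9.3 -32.5 0 0 0;-9.3 -32.5 0 0 0;-9.3 -32.5 0 0 0;-9.3 -32.5 0 0 0;-9.3 -32.5 0 0 0;-9.3 -32.5 0 0 0;-9.3 -32.5 0 0 0;-1.1 -32.7 0 0 0;-1.1 -32.7 0 0 0;-1.1 -32.7 0 0 0;-1.1 -32.7 0 0 0;-1.1 -32.7 0 0 0;-1.1 -32.7 0 0 0;-1.1 -32.7 0 0 0;-1.1 -32.7 0 0 0;0 0 0 0 0;0 0 0 0 0"

```text
time_s: 2.77
tool_pos: [0.4789, -0.2125, 0.2673]
tool_rot: [-180.0, -0.0, 173.3]
force: [0.2, 0.9, 0.1]
grip_width: 0.087
grasp_force: 0.0
```

Run:
```python
from h import *
np.set_printoptions(precision=4,suppress=True)
c=cam("wrist"); im=cams.read_camera("wrist"); cv2.imwrite("pics/w1.png",im)
np.savez("w1.npz",K=c[0],o=c[1],R=c[2])
o=telemetry.get_obs(); print(o['time_s'],o['tool_pos'],o['tool_rot'],o['qpos'])
```

```text
2.8167 [ 0.4796 -0.2105  0.2672] [179.96    -0.0373 173.4571] [-14.9652   1.1894  36.6461  98.1815  -0.7481  80.9114 105.2509]
```

View pics/w1.png

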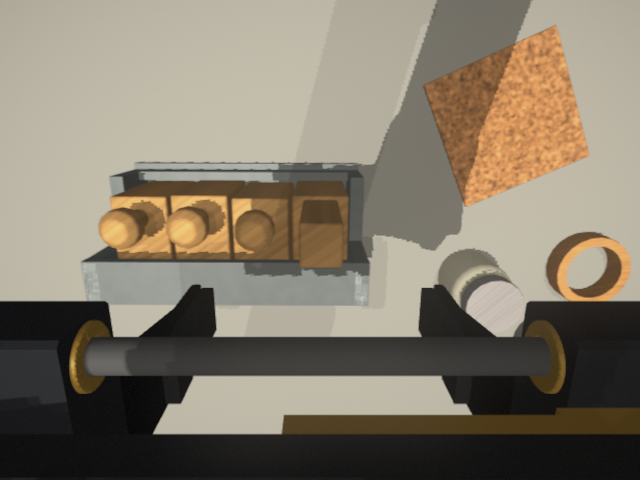

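The wrist view shows the square grip's top face at about (301,221) to (343,267). The rack's lip is at the top of the picture and the hood at the bottom.

Run:
```python
from h import *
np.set_printoptions(precision=4,suppress=True)
d=np.load("w1.npz"); c=(d['K'],d['o'],d['R'])
print(world([(301,221),(343,221),(343,267),(301,267)],.178,c), world([(322,244)],.178,c))
print('hood top back/front edge pts',world([(84,263),(368,263),(88,303),(368,303)],.124,c))
print('lip',world([(136,165),(360,165)],.028,c))
P=np.array([[.4795,-.2105,.147]]);print(proj(P,c))
```

```text
[[ 0.4629 -0.2194  0.178 ]
 [ 0.466  -0.1935  0.178 ]
 [ 0.4961 -0.1965  0.178 ]
 [ 0.4929 -0.2232  0.178 ]] [[ 0.4792 -0.2081  0.178 ]]
hood top back/front edge pts [[ 0.4891 -0.3943  0.124 ]
 [ 0.5149 -0.1757  0.124 ]
 [ 0.5224 -0.4003  0.124 ]
 [ 0.5485 -0.1785  0.124 ]]
lip [[ 0.4255 -0.3784  0.028 ]
 [ 0.4505 -0.1667  0.028 ]]
[[318.1779 232.0409]]
```

arm_command:
  series: "0 1 -0 0 0;0 0 20 0 0;0 0 20 0 0;0 0 20 0 0;0 0 20 0 0;0 0 15 0 0;0 0 12 0 0;0 0 8 0 0;0 0 3 0 0;0 0 0 0 0;0 0 0 0 255;0 0 0 0 255;0 0 0 0 255;0 0 0 0 255;0 0 0 0 255;0 0 0 0 255;0 0 0 0 255;0 0 0 0 255"
  squeeze: 20

```text
time_s: 4.32
tool_pos: [0.48, -0.2095, 0.1496]
tool_rot: [180.0, 0.0, 173.5]
force: [0.3, -0.5, -0.9]
grip_width: 0.0415
grasp_force: 0.0
```

Run:
```python
import numpy as np
h=160.
print("P(theta) grasp pt rack x,z(mm)")
for t in range(0,33,4):
    a=np.radians(t); B=max(-30.5,-34+20*np.tan(a))
    x=B+18*np.cos(a)-h*np.sin(a); z=8+18*np.sin(a)+h*np.cos(a); print(t,round(x,1),round(z,1))
```

```text
P(theta) grasp pt rack x,z(mm)
0 -12.5 168.0
4 -23.7 168.9
8 -34.9 168.9
12 -45.4 168.2
16 -55.1 166.8
20 -64.5 164.5
24 -73.7 161.5
28 -82.6 157.7
32 -91.0 153.2
```

arm_command:
  series: "0 0 0 0 255;0 0 0 0 255;0 0 0 0 255;0 0 0 0 255;0 0 0 0 255"
  squeeze: 20

```text
time_s: 4.73
tool_pos: [0.4799, -0.2095, 0.1495]
tool_rot: [-180.0, -0.0, 173.5]
force: [-0.5, -0.5, -0.9]
grip_width: 0.0282
grasp_force: 19.9
```

arm_command:
  series: "5.6 0 -1.5 0 255;5.6 0 -1 0 255;5.6 0 -0.5 0 255;5.6 0 0 0 255;5.2 0 0.3 0 255;5.2 0 0.4 0 255;5 0 0.6 0 255;4.8 0 0.8 0 255"

```text
time_s: 5.4
tool_pos: [0.4375, -0.2047, 0.1508]
tool_rot: [180.0, 0.1, 173.5]
force: [1.4, -1.3, -2.0]
grip_width: 0.0279
grasp_force: 20.0
```

arm_command:
  series: "4.7 0 1 0 255;4.7 0 1.2 0 255;4.6 0 1.5 0 255;4.6 0 1.5 0 255;4.5 0 1.9 0 255;4.5 0 1.9 0 255;4.3 0 2 0 255;0 0 0 0 255;0 0 0 0 255"
  squeeze: 25

```text
time_s: 6.15
tool_pos: [0.4051, -0.201, 0.139]
tool_rot: [180.0, -0.1, 173.5]
force: [0.3, -0.4, -1.4]
grip_width: 0.0277
grasp_force: 25.0
```

Run:
```python
from h import *
im=cams.read_camera("side"); 
cv2.imwrite("pics/s1.png",cv2.resize(im[230:420,270:450],None,fx=3.1,fy=3.1,interpolation=cv2.INTER_CUBIC))
o=telemetry.get_obs(); print(o['time_s'],o['tool_pos'],o['force'],o['wrist_torque'])
```

```text
6.2 [ 0.40518331 -0.20095566  0.13907162] [ 0.20191111 -1.42693339 -1.60016122] [-0.02433259 -0.24519251 -0.06063427]
```

View pics/s1.png

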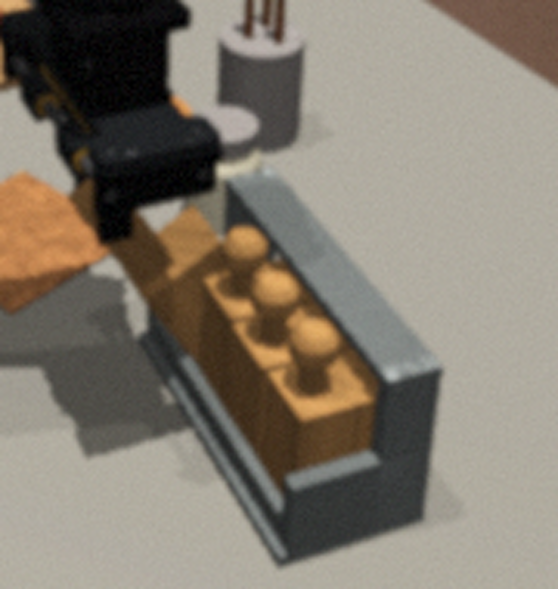

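arm_command:
  series: "0 0 0 0 255;0 0 0 0 255;0 0 -4 0 255;0 0 -4 0 255;0 0 -4 0 255;0 0 -4 0 255;0 0 -4 0 255;0 0 -4 0 255;0 0 -4 0 255;0 0 -4 0 255;0 0 0 0 255"
  squeeze: 60

```text
time_s: 7.12
tool_pos: [0.4065, -0.2013, 0.1724]
tool_rot: [-180.0, 0.1, 173.5]
force: [0.0, 0.0, -3.5]
grip_width: 0.0273
grasp_force: 60.0
```

Run:
```python
from h import *
im=cams.read_camera("side"); 
cv2.imwrite("pics/s2.png",cv2.resize(im[230:420,270:450],None,fx=3.1,fy=3.1,interpolation=cv2.INTER_CUBIC))
o=telemetry.get_obs(); print(o['time_s'],o['tool_pos'],o['force'],o['wrist_torque'],o['qpos'])
```

```text
7.1667 [ 0.40628894 -0.20118063  0.17197802] [ 0.84273866 -0.36860233 -2.8276732 ] [0.01252743 0.17839992 0.04746781] [-14.49845388  -6.162013    35.7050007  114.78667385   3.79955059
  70.20525598 103.30635809]
```

View pics/s2.png

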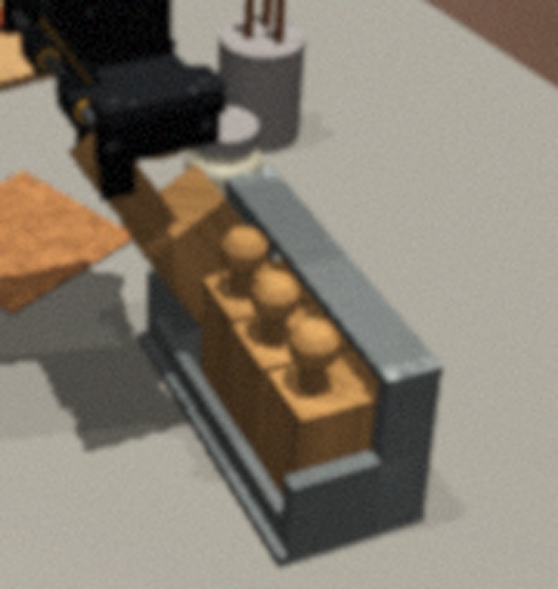

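arm_command:
  series: "5 0 -1 0 255;6 0 -2 0 255;6 0 -2 0 255;6 0 -2 0 255;4 0 -3 0 255;0 0 -8 0 255;0 0 -10 0 255;0 0 -10 0 255;0 0 -10 0 255;0 0 -10 0 255;0 0 -8 0 255;0 0 0 0 255"

```text
time_s: 8.17
tool_pos: [0.3804, -0.1985, 0.2396]
tool_rot: [-180.0, 0.2, 173.5]
force: [-0.2, -0.4, -1.9]
grip_width: 0.0273
grasp_force: 60.0
```

Run:
```python
from h import *
im=cams.read_camera("side"); 
cv2.imwrite("pics/s3.png",im[150:420,200:450])
o=telemetry.get_obs(); print(o['time_s'],o['tool_pos'],o['tool_rot'],o['force'],o['wrist_torque'],o['qpos'])
```

```text
8.2167 [ 0.37986398 -0.19830712  0.23851294] [-1.79986302e+02  1.17066202e-01  1.73540743e+02] [ 0.08039782  0.09069528 -3.35856162] [ 0.06322421  0.15374973 -0.011063  ] [-13.74348401 -13.10481187  32.80402472 112.00838131   7.17688857
  79.02913221 100.55834103]
```

arm_command:
  series: "-2.8 27.4 0 0 255;-2.8 27.4 0 0 255;-2.8 27.4 0 0 255;-2.8 27.4 0 0 255;-2.8 27.4 0 0 255;-2.8 27.4 0 0 255;-2.8 27.4 0 0 255;-2.8 27.4 0 0 255;-2.8 27.4 0 0 255;-2.8 27.4 0 0 255;-2.8 27.4 0 0 255;-2.8 27.4 0 0 255;0 0 18 0 255;0 0 18 0 255;0 0 18 0 255;0 0 15 0 255;0 0 12 0 255;0 0 6 0 255;0 0 0 0 255;0 0 0 0 255"

```text
time_s: 9.88
tool_pos: [0.4494, 0.1249, 0.1503]
tool_rot: [-180.0, -0.0, 173.5]
force: [0.8, -0.1, -2.9]
grip_width: 0.0274
grasp_force: 60.0
```

Run:
```python
from h import *
o=telemetry.get_obs(); print(o['time_s'],o['tool_pos'],o['tool_rot'],o['force'],o['wrist_torque'])
```

```text
9.8833 [0.44943634 0.12490169 0.15034295] [-1.79983874e+02 -2.99288293e-02  1.73539772e+02] [ 0.76686053 -0.07231632 -2.8854225 ] [-0.00679756  0.11101698 -0.02095823]
```

arm_command:
  series: "0 0 0 0 255;0 0 0 0 255;0 0 0 0 255;0 0 0 0 255;0 0 0 0 255;0 0 0 0 255"
  squeeze: 7

```text
time_s: 10.38
tool_pos: [0.4497, 0.1251, 0.151]
tool_rot: [180.0, 0.0, 173.5]
force: [-1.8, -0.3, -0.1]
grip_width: 0.0281
grasp_force: 7.0
```

Run:
```python
from h import *
im=cams.read_camera("side"); w=cams.read_camera("wrist")
a=cv2.resize(im[170:310,190:360],None,fx=2.8,fy=2.8,interpolation=cv2.INTER_CUBIC)
cv2.imwrite("pics/s4.png",np.hstack([a,cv2.resize(w[:,160:480],(261,392))]))
o=telemetry.get_obs(); print(o['time_s'],o['tool_pos'],o['force'],o['wrist_torque'],o['grasp_force'])
```

```text
10.4833 [0.44976425 0.12505579 0.15097372] [-1.13086952  0.10264937  1.27640307] [-0.05185369  0.23653441  0.01319237] 7.000100177392596
```

View pics/s4.png

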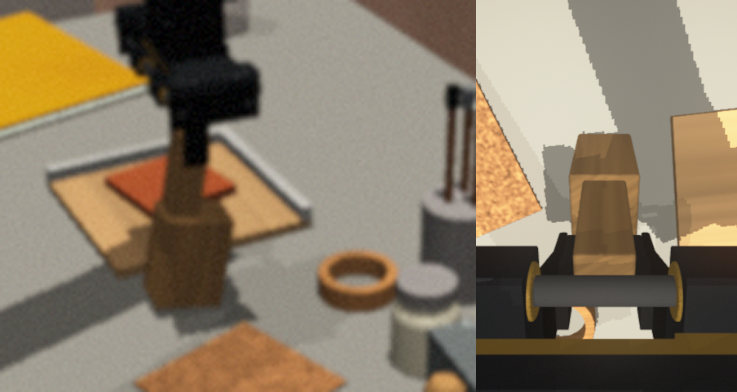

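It has swung near upright. Next I press its foot flat on the table.

arm_command:
  series: "0 0 3 0 255;0 0 3 0 255;0 0 3 0 255;0 0 3 0 255;0 0 2 0 255;0 0 0 0 255"

```text
time_s: 10.98
tool_pos: [0.4512, 0.1252, 0.1383]
tool_rot: [179.9, 0.2, 173.5]
force: [-0.7, -1.0, 6.6]
grip_width: 0.0282
grasp_force: 7.0
```

Run:
```python
from h import *
c=cam("wrist");im=cams.read_camera("side"); w=cams.read_camera("wrist"); np.savez("w5.npz",K=c[0],o=c[1],R=c[2]); cv2.imwrite("pics/w5.png",w)
a=cv2.resize(im[190:290,220:310],None,fx=5,fy=5,interpolation=cv2.INTER_CUBIC)
cv2.imwrite("pics/s5.png",a)
o=telemetry.get_obs(); print(o['time_s'],o['tool_pos'],o['force'],o['wrist_torque'],o['grasp_force'])
# predicted edges for upright block on table, side-cam crop pixels
cs=cam("side"); p=o['tool_pos'][:2]; yaw=np.radians(173.5); bx=-np.array([np.cos(yaw),np.sin(yaw)]); by=np.array([-bx[1],bx[0]])
def pts(cx,hx,hy,z): return [np.r_[p+bx*(cx+sx*hx)+by*sy*hy,z] for sx,sy in((-1,-1),(1,-1),(1,1),(-1,1))]
for n,a in (('base',(.014,.032,.023,0)),('shoulder',(.014,.032,.023,.09)),('top',(0,.015,.014,.17))):
    print(n,((proj(pts(*a),cs)-[220,190]+.5)*5).round(0).tolist())
```

```text
11.0833 [0.45122184 0.12516071 0.13832585] [-0.50900971 -0.36586315  5.98859938] [-0.22421341  0.19666235 -0.03956052] 6.999042306561023
base [[185.0, 460.0], [302.0, 435.0], [274.0, 392.0], [159.0, 416.0]]
shoulder [[176.0, 310.0], [297.0, 286.0], [268.0, 246.0], [150.0, 269.0]]
top [[167.0, 159.0], [226.0, 149.0], [209.0, 125.0], [151.0, 135.0]]
```

View pics/s5.png

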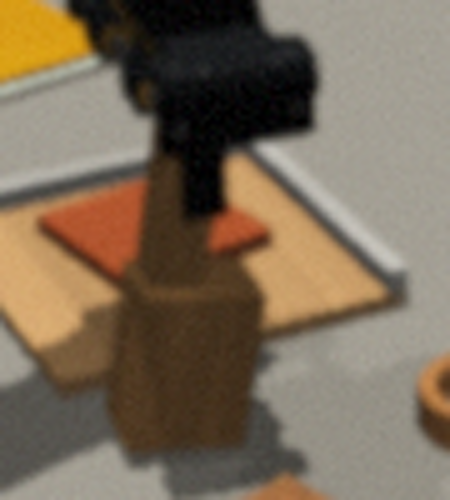

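The foot's rear edge is on the table with a tilt of about 10° (base near (123,450) to (245,445)). Opening the fingers lets it settle flat, then I regrasp lower.

arm_command:
  series: "0 0 -2 0 120;0 0 0 0 120;0 0 0 0 120;0 0 0 0 120;0 0 0 0 120;0 0 0 0 120;0 0 0 0 120;0 0 0 0 120;0 0 0 0 120"

```text
time_s: 11.83
tool_pos: [0.4495, 0.1249, 0.1384]
tool_rot: [180.0, 0.0, 173.5]
force: [-0.6, 0.1, -0.6]
grip_width: 0.0462
grasp_force: 0.0
```

Run:
```python
from h import *
im=cams.read_camera("side"); c=cam("wrist"); w=cams.read_camera("wrist"); np.savez("w6.npz",K=c[0],o=c[1],R=c[2])
a=cv2.resize(im[190:290,220:310],None,fx=4.8,fy=4.8,interpolation=cv2.INTER_CUBIC)
cv2.imwrite("pics/s6.png",np.hstack([a[:,:360],w[:,200:440].repeat(1,0)]))
o=telemetry.get_obs(); print(o['time_s'],o['tool_pos'],o['force'],o['grip_width'])
cs=cam("side"); p=o['tool_pos'][:2]; yaw=np.radians(173.5); bx=-np.array([np.cos(yaw),np.sin(yaw)]); by=np.array([-bx[1],bx[0]])
def pts(cx,hx,hy,z): return [np.r_[p+bx*(cx+sx*hx)+by*sy*hy,z] for sx,sy in((-1,-1),(1,-1),(1,1),(-1,1))]
for n,q in (('base',(.014,.032,.023,0)),('shoulder',(.014,.032,.023,.09)),('top',(0,.015,.014,.17))):
    print(n,((proj(pts(*q),cs)-[220,190]+.5)*4.8).round(0).tolist(),'wrist',(proj(pts(*q),c)-[200-360,0]).round(0).tolist())
```

```text
11.9333 [0.44950312 0.12489869 0.13843298] [ 0.06878395  0.13497425 -1.13611282] 0.046142959037339774
base [[175.0, 443.0], [287.0, 418.0], [260.0, 377.0], [150.0, 400.0]] wrist [[444.0, 201.0], [446.0, 283.0], [505.0, 283.0], [507.0, 201.0]]
shoulder [[166.0, 299.0], [282.0, 276.0], [254.0, 237.0], [141.0, 259.0]] wrist [[431.0, 234.0], [434.0, 343.0], [515.0, 343.0], [518.0, 234.0]]
top [[158.0, 154.0], [214.0, 144.0], [198.0, 121.0], [142.0, 131.0]] wrist [[432.0, 304.0], [435.0, 380.0], [512.0, 380.0], [514.0, 304.0]]
```

View pics/s6.png

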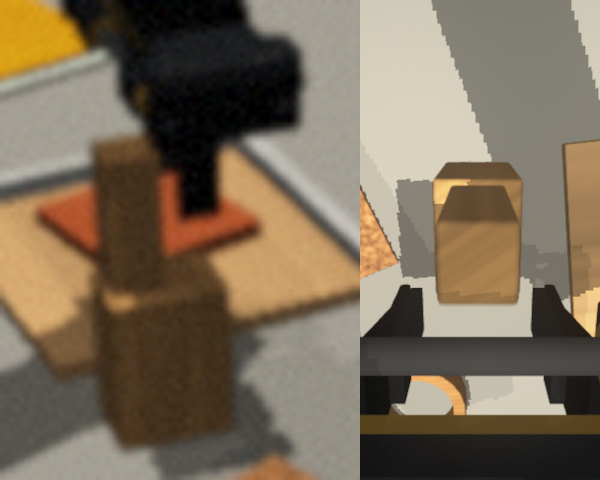

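The block stands upright on the table. In the wrist view its grip's top face is centred at about (318,263), about 30 mm in front of the fingers.

Run:
```python
from h import *
np.set_printoptions(precision=4,suppress=True)
d=np.load("w6.npz"); c=(d['K'],d['o'],d['R'])
q=world([(275,223),(360,223),(358,303),(278,303),(318,263)],.170,c); print(q)
o=telemetry.get_obs(); y=np.radians(173.5); v=q[-1]-o['tool_pos']
print('tool x',v[0]*np.cos(y)+v[1]*np.sin(y),'tool y',v[0]*np.sin(y)-v[1]*np.cos(y))
e=q[1]-q[0]; print(np.degrees(np.arctan2(e[1],e[0])))
e=q[3]-q[2]; print(np.degrees(np.arctan2(e[1],e[0])))
```

```text
[[0.4048 0.1176 0.17  ]
 [0.4079 0.1449 0.17  ]
 [0.4358 0.1418 0.17  ]
 [0.4328 0.1147 0.17  ]
 [0.4199 0.1299 0.17  ]]
tool x 0.029950816830972875 tool y 0.0015861392917824774
83.55641964210047
-96.44432560165224
```

arm_command:
  series: "10 1.6 0 0 120;10 0 0 0 120;10 0 3 0 120;0 0 8 0 120;0 0 7 0 120;0 0 0 0 255;0 0 0 0 255;0 0 0 0 255;0 0 0 0 255;0 0 0 0 255;0 0 0 0 255;0 0 0 0 255;0 0 0 0 255"
  squeeze: 60

```text
time_s: 13.02
tool_pos: [0.42, 0.1298, 0.1204]
tool_rot: [-180.0, 0.0, 173.5]
force: [0.3, -0.2, -1.3]
grip_width: 0.0277
grasp_force: 60.0
```

arm_command:
  series: "0 0 -10 0 255;0 0 -15 0 255;0 0 -15 -0.0567 255;0 0 0 -0.0567 255;-18 19 0 0 255;-18 19 0 0 255;-18 19 0 0 255;-17 18 0 0 255;0 0 0 0 255;0 0 8 0 255;0 0 8 0 255;0 0 6 0 255;0 0 2 0 255;0 0 0 0 255;0 0 0 0 255"

```text
time_s: 14.27
tool_pos: [0.4906, 0.2045, 0.1364]
tool_rot: [-180.0, -0.0, -180.0]
force: [0.8, -0.6, -2.3]
grip_width: 0.0273
grasp_force: 60.0
```

Run:
```python
from h import *
o=telemetry.get_obs(); print(o['time_s'],o['tool_pos'],o['tool_rot'],o['force'],o['wrist_torque'],o['qpos'])
```

```text
14.2667 [0.49055426 0.20446475 0.1364358 ] [-1.79998583e+02 -1.05426598e-02 -1.79995000e+02] [ 0.75204047 -0.56490639 -2.32477886] [0.02698154 0.06294106 0.03367206] [-31.35806228   7.47082447   6.32888455 106.53521894  -0.90209534
  66.05176295  65.28886958]
```

arm_command:
  series: "0 6 0 0 255;0 6 0 0 255;0 6 0 0 255;0 6 0 0 255;0 6 0 0 255;0 5 0 0 255;0 5 0 0 255;0 5 0 0 255;0 5 0 0 255;0 3 0 0 255;0 0 0 0 255;0 0 0 0 255"

```text
time_s: 15.27
tool_pos: [0.491, 0.2585, 0.1366]
tool_rot: [180.0, 0.0, -179.9]
force: [-0.8, -1.2, -2.7]
grip_width: 0.0279
grasp_force: 60.0
```

arm_command:
  series: "0 2 0 0 255;0 2 0 0 255;0 2 0 0 255;0 0 0 0 255"

```text
time_s: 15.6
tool_pos: [0.491, 0.2641, 0.1366]
tool_rot: [180.0, 0.0, -180.0]
force: [0.5, -2.0, -3.6]
grip_width: 0.0276
grasp_force: 60.0
```

Run:
```python
from h import *
t=cams.read_camera("top"); cv2.imwrite("pics/t7.png",cv2.resize(t[215:325,160:270],None,fx=5,fy=5,interpolation=cv2.INTER_CUBIC))
o=telemetry.get_obs(); print(o['time_s'],o['tool_pos'],o['force'],o['wrist_torque'])
```

```text
15.65 [0.49100439 0.2639872  0.13656261] [-0.40517517 -0.9294682  -2.2474076 ] [-0.26690283  0.02989572 -0.05495611]
```

arm_command:
  series: "0 1 0 0 255;0 1 0 0 255;0 0 0 0 255"

```text
time_s: 15.9
tool_pos: [0.491, 0.2656, 0.1365]
tool_rot: [-180.0, 0.0, -180.0]
force: [0.0, -2.5, -1.9]
grip_width: 0.0276
grasp_force: 60.0
```

arm_command:
  series: "0 1 0 0 255;0 1 0 0 255;0 0 0 0 255"

```text
time_s: 16.15
tool_pos: [0.491, 0.2661, 0.1365]
tool_rot: [-179.8, -0.0, 180.0]
force: [-0.6, -5.6, -0.5]
grip_width: 0.0278
grasp_force: 60.0
```

arm_command:
  series: "0 1.5 0 0 255;0 1.5 0 0 255;0 0 0 0 255;0 0 0 0 255"

```text
time_s: 16.48
tool_pos: [0.4911, 0.2666, 0.1363]
tool_rot: [-179.6, -0.1, 179.9]
force: [-0.2, -9.5, 1.1]
grip_width: 0.0279
grasp_force: 60.0
```

Run:
```python
from h import *
t=cams.read_camera("top"); cv2.imwrite("pics/t8.png",cv2.resize(t[215:325,160:270],None,fx=5,fy=5,interpolation=cv2.INTER_CUBIC))
o=telemetry.get_obs(); print(o['time_s'],o['tool_pos'],o['tool_rot'],o['force'],o['wrist_torque'])
```

```text
16.5333 [0.49112713 0.26662417 0.13627185] [-1.79625103e+02 -6.52025977e-02  1.79930368e+02] [-0.36125166 -9.29817635  1.95209958] [-2.94950605  0.22800397 -0.01177795]
```

arm_command:
  series: "0 -4 0 0 255;0 -6 0 0 255;0 -7 0 0 255;0 -7 0 0 255;0 0 -10 0 255;0 0 -15 0 255;0 0 -15 0 255;14.3 17.6 0 0 255;14.3 17.6 0 0 255;14.3 17.6 0 0 255;14.3 17.6 0 0 255;14.3 17.6 0 0 255;14.3 17.6 0 0 255;0 0 0 0 255"

```text
time_s: 17.7
tool_pos: [0.4005, 0.3582, 0.1776]
tool_rot: [179.7, -0.1, -179.5]
force: [-0.6, 0.5, -2.8]
grip_width: 0.0276
grasp_force: 60.0
```

arm_command:
  series: "0 0 0 0.1208 255;0 0 0 0.1208 255;0 0 0 0.1208 255;0 0 0 0.1208 255;0 0 0 0.1208 255;0 0 0 0.1208 255;0 0 0 0.1208 255;0 0 0 0.1208 255;0 0 0 0.1208 255;0 0 0 0.1208 255;0 0 0 0.1208 255;0 0 0 0.1208 255;0 0 0 0.1208 255;0 0 0 0 255;0 0 0 0 255"

```text
time_s: 18.95
tool_pos: [0.405, 0.3529, 0.1772]
tool_rot: [180.0, -0.1, 90.3]
force: [0.6, 0.1, -3.2]
grip_width: 0.0276
grasp_force: 60.0
```

Run:
```python
from h import *
t=cams.read_camera("top"); w=cams.read_camera("wrist"); c=cam("wrist"); np.savez("w9.npz",K=c[0],o=c[1],R=c[2])
cv2.imwrite("pics/t9.png",np.hstack([cv2.resize(t[215:325,160:250],(393,480),interpolation=cv2.INTER_CUBIC),w[:,120:520]]))
o=telemetry.get_obs(); print(o['time_s'],o['tool_pos'],o['tool_rot'],o['force'],o['qpos'])
```

```text
19.05 [0.40499427 0.35269485 0.17690683] [ 1.79975425e+02 -3.92276177e-02  9.02266069e+01] [ 0.92420497 -1.46696989 -2.6165937 ] [-46.86258099   6.25093423   3.19905227 102.9881558   -0.38107526
  70.72614792 -43.33039931]
```

View pics/t9.png

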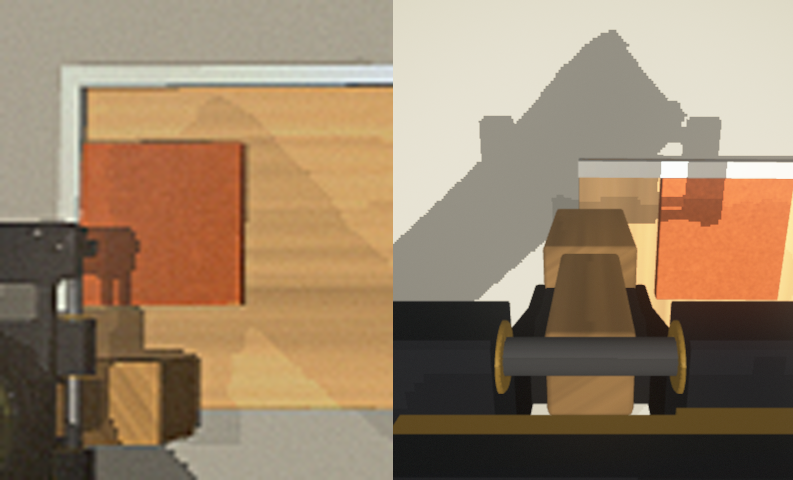

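I've now viewed 11 pictures, one more than the limit of 10, so I'll view no more. This one shows the tile square and snug against the +y fence. Next I check the gap in x numerically.

Run:
```python
from h import *
d=np.load("w9.npz"); c=(d['K'],d['o'],d['R'])
print(world([(384,295),(387,182)],.024,c))
```

```text
[[0.461754   0.29294777 0.024     ]
 [0.45945185 0.38542493 0.024     ]]
```

arm_command:
  series: "0 0 12 0 255;0 0 12 0 255;0 0 10 0 255;0 0 6 0 255;0 0 0 0 255;0 0 0 0 255"

```text
time_s: 19.55
tool_pos: [0.4046, 0.3521, 0.1356]
tool_rot: [-179.9, 0.1, 90.1]
force: [0.5, 1.4, -1.8]
grip_width: 0.0276
grasp_force: 60.0
```

arm_command:
  series: "0 6 0 0 255;0 6 0 0 255;0 6 0 0 255;0 6 0 0 255;0 6 0 0 255;0 6 0 0 255;0 5 0 0 255;0 5 0 0 255;0 5 0 0 255;0 5 0 0 255;0 3 0 0 255;0 0 0 0 255;0 0 0 0 255"

```text
time_s: 20.63
tool_pos: [0.4647, 0.3525, 0.1365]
tool_rot: [179.9, -0.0, 90.0]
force: [-0.5, 0.2, -3.0]
grip_width: 0.0278
grasp_force: 60.0
```

arm_command:
  series: "0 1.5 0 0 255;0 1.5 0 0 255;0 1.5 0 0 255;0 0 0 0 255;0 0 0 0 255"

```text
time_s: 21.05
tool_pos: [0.4684, 0.3527, 0.1365]
tool_rot: [180.0, -0.0, 90.1]
force: [-1.1, -0.0, -2.0]
grip_width: 0.0279
grasp_force: 60.0
```

arm_command:
  series: "0 1 0 0 255;0 1 0 0 255;0 0 0 0 255;0 0 0 0 255"

```text
time_s: 21.38
tool_pos: [0.4706, 0.3526, 0.1364]
tool_rot: [180.0, -0.0, 90.1]
force: [-0.6, -0.3, -3.1]
grip_width: 0.0276
grasp_force: 60.0
```

arm_command:
  series: "0 1 0 0 255;0 1 0 0 255;0 0 0 0 255;0 0 0 0 255"

```text
time_s: 21.72
tool_pos: [0.4715, 0.3526, 0.1364]
tool_rot: [-179.9, 0.0, 90.1]
force: [-4.0, -0.9, -0.3]
grip_width: 0.0277
grasp_force: 60.0
```

arm_command:
  series: "0 1 0 0 255;0 1 0 0 255;0 0 0 0 255;0 0 0 0 255"

```text
time_s: 22.05
tool_pos: [0.472, 0.3528, 0.1361]
tool_rot: [-179.7, 0.0, 90.1]
force: [-7.2, -0.8, 1.7]
grip_width: 0.0277
grasp_force: 60.0
```

arm_command:
  series: "0 1.5 0 0 255;0 0 0 0 255;0 0 0 0 255;0 0 0 0 255;0 -5 0 0 255;0 -7 0 0 255;0 -8 0 0 255;0 -15 -10 0 255;0 -15 -15 0 255;0 -15 -15 0 255;0 0 -10 0 255;25 0 0 0 255;25 0 0 0 255;25 0 0 0 255;25 0 0 0 255;0 0 0 0 255"

```text
time_s: 23.38
tool_pos: [0.4097, 0.4584, 0.1864]
tool_rot: [179.9, -0.3, 90.4]
force: [-2.2, 0.9, -3.3]
grip_width: 0.0274
grasp_force: 60.0
```

Run:
```python
from h import *
o=telemetry.get_obs(); print(o['time_s'],o['tool_pos'],o['tool_rot'])
np.set_printoptions(precision=4,suppress=True)
for n in("top","wrist"):
    c=cam(n); t=cams.read_camera(n).astype(int); b,g,r=t[...,0],t[...,1],t[...,2]
    m=((r>1.9*g)&(r>110)).astype('uint8')
    if n=="top": m[:, :165]=0; m[:,270:]=0
    m=cv2.morphologyEx(m,cv2.MORPH_OPEN,np.ones((3,3)))
    cs=max(cv2.findContours(m,0,cv2.CHAIN_APPROX_NONE)[0],key=cv2.contourArea)
    q=world(cs[:,0,:],.024,c)[:,:2]
    rc=cv2.minAreaRect((q*1000).astype('float32')); print(n,cv2.contourArea(cs),'rect mm',rc,'max',q.max(0),'min',q.min(0))
    np.save(f"m_{n}.npy",t)
```

```text
23.3833 [0.40965903 0.45837604 0.18640123] [179.94003477  -0.27870318  90.36497327]
top 10.0 rect mm ((504.22454833984375, 292.86846923828125), (13.426335334777832, 5.355886936187744), 0.7152612805366516) max [0.5109 0.2956] min [0.4975 0.2901]Traceback (most recent call last):
  File "<stdin>", line 9, in <module>
ValueError: max() iterable argument is empty
```

arm_command:
  series: "-35 0 0 0 255;-35 0 0 0 255;-35 0 0 0 255;-35 0 0 0 255;-35 5 0 0 255;-35 5 0 0 255;-35 5 0 0 255;-35 5 0 0 255;-35 5 0 0 255;0 0 0 0 255;0 0 0 0 255"

```text
time_s: 24.4
tool_pos: [0.4369, 0.1338, 0.1869]
tool_rot: [179.9, -0.0, 89.6]
force: [0.4, 1.2, -2.3]
grip_width: 0.0274
grasp_force: 60.0
```

Run:
```python
from h import *
np.set_printoptions(precision=4,suppress=True,linewidth=200)
o=telemetry.get_obs(); print(o['time_s'],o['tool_pos'],o['tool_rot'])
c=cam("top"); t=cams.read_camera("top"); cv2.imwrite("pics/t10.png",t); t=t.astype(int); b,g,r=t[...,0],t[...,1],t[...,2]
m=((r>1.7*g)&(r>50)).astype('uint8'); m[:,:160]=0; m[:,260:]=0;m[:220]=0;m[310:]=0
m=cv2.morphologyEx(m,cv2.MORPH_OPEN,np.ones((3,3)))
cs=max(cv2.findContours(m,0,cv2.CHAIN_APPROX_NONE)[0],key=cv2.contourArea)
q=world(cs[:,0,:],.024,c)[:,:2]
print(cv2.contourArea(cs),'rect mm',cv2.minAreaRect((q*1000).astype('float32')),'max',q.max(0),'min',q.min(0))
print('column profile at col 195 rows 222..250 (b,g,r)'); print(t[224:246,200].tolist()); print(t[255,168:190].tolist())
```

```text
24.4 [0.4369 0.1338 0.1869] [179.9198  -0.0371  89.6471]
1286.5 rect mm ((543.634033203125, 336.50714111328125), (97.80035400390625, 97.00942993164062), 0.7053043246269226) max [0.5919 0.3856] min [0.495  0.2874]
column profile at col 195 rows 222..250 (b,g,r)
[[139, 156, 163], [138, 156, 162], [135, 150, 158], [141, 160, 166], [138, 154, 163], [118, 133, 139], [177, 193, 194], [187, 202, 199], [186, 202, 199], [197, 211, 207], [115, 122, 125], [47, 90, 181], [62, 102, 183], [63, 100, 180], [64, 102, 179], [61, 96, 179], [64, 105, 181], [61, 96, 178], [60, 97, 182], [62, 102, 185], [59, 98, 181], [59, 101, 178]]
[[139, 157, 163], [140, 156, 164], [137, 154, 160], [140, 156, 164], [134, 153, 161], [153, 172, 175], [181, 196, 199], [182, 203, 201], [186, 200, 202], [197, 211, 205], [96, 117, 151], [47, 88, 172], [58, 101, 185], [64, 103, 187], [61, 104, 184], [65, 106, 188], [65, 108, 187], [65, 104, 186], [67, 103, 187], [64, 103, 184], [58, 102, 179], [61, 102, 184]]
```

arm_command:
  series: "0 0 0 -0.1208 255;0 0 0 -0.1208 255;0 0 0 -0.1208 255;0 0 0 -0.1208 255;0 0 0 -0.1208 255;0 0 0 -0.1208 255;0 0 0 -0.1208 255;0 0 0 -0.1208 255;0 0 0 -0.1208 255;0 0 0 -0.1208 255;0 0 0 -0.1208 255;0 0 0 -0.1208 255;0 0 0 -0.1208 255;0 0 0 0 255"

```text
time_s: 25.62
tool_pos: [0.4359, 0.1385, 0.1865]
tool_rot: [180.0, 0.0, -179.7]
force: [0.5, 0.1, -3.0]
grip_width: 0.0279
grasp_force: 60.0
```

arm_command:
  series: "-23 23 0 0 255;-23 23 0 0 255;-23 23 0 0 255;-24 22 0 0 255;0 0 15 0 255;0 0 15 0 255;0 0 12 0 255;0 0 8 0 255;0 0 0 0 255;0 0 0 0 255"

```text
time_s: 26.45
tool_pos: [0.5288, 0.2285, 0.1364]
tool_rot: [-180.0, -0.0, 180.0]
force: [0.3, -0.9, -3.2]
grip_width: 0.0278
grasp_force: 60.0
```

arm_command:
  series: "0 6 0 0 255;0 6 0 0 255;0 6 0 0 255;0 6 0 0 255;0 5 0 0 255;0 4 0 0 255;0 2 0 0 255;0 0 0 0 255"

```text
time_s: 27.12
tool_pos: [0.5289, 0.2643, 0.1364]
tool_rot: [180.0, -0.0, -179.9]
force: [0.1, 0.7, -3.1]
grip_width: 0.0277
grasp_force: 60.0
```

arm_command:
  series: "0 1 0 0 255;0 1 0 0 255;0 0 0 0 255;0 0 0 0 255"

```text
time_s: 27.45
tool_pos: [0.5292, 0.2652, 0.1364]
tool_rot: [-180.0, 0.0, -180.0]
force: [-0.2, -0.3, -2.5]
grip_width: 0.0277
grasp_force: 60.0
```

arm_command:
  series: "0 1 0 0 255;0 1 0 0 255;0 0 0 0 255;0 0 0 0 255"

```text
time_s: 27.78
tool_pos: [0.5292, 0.2658, 0.1364]
tool_rot: [-179.9, -0.0, 180.0]
force: [-0.2, -5.3, 0.1]
grip_width: 0.0274
grasp_force: 60.0
```

arm_command:
  series: "0 -4 0 0 255;0 -8 0 0 255;0 -10 0 0 255;0 0 -15 0 255;0 0 -20 0 255;0 0 -20 0 255;10 -30 0 0 255;10 -30 0 0 255;10 -30 0 0 255;10 -30 0 0 255;10 -30 0 0 255;10 -30 0 0 255;10 -30 0 0 255;10 -30 0 0 255;11 -27 0 0 255;0 0 0 0 255;0 0 0 0 255"

```text
time_s: 29.2
tool_pos: [0.4379, -0.0231, 0.1918]
tool_rot: [179.9, 0.1, 179.8]
force: [-0.7, 0.6, -3.1]
grip_width: 0.0277
grasp_force: 60.0
```

arm_command:
  series: "0 0 18 0 255;0 0 18 0 255;0 0 15 0 255;0 0 10 0 255;0 0 0 0 255;0 0 0 0 255"

```text
time_s: 29.7
tool_pos: [0.4383, -0.021, 0.1304]
tool_rot: [180.0, -0.0, -179.9]
force: [0.0, 0.9, -1.7]
grip_width: 0.0278
grasp_force: 60.0
```

arm_command:
  series: "0 0 2 0 255;0 0 2 0 255;0 0 1 0 255;0 0 1 0 255;0 0 0 0 255"

```text
time_s: 30.12
tool_pos: [0.4383, -0.0215, 0.1246]
tool_rot: [180.0, 0.0, -180.0]
force: [-0.5, -0.1, -2.9]
grip_width: 0.0278
grasp_force: 60.0
```

arm_command:
  series: "0 0 0.7 0 255;0 0 0.7 0 255;0 0 0 0 255"

```text
time_s: 30.37
tool_pos: [0.4385, -0.0216, 0.1244]
tool_rot: [180.0, 0.0, -180.0]
force: [-2.7, -1.1, 6.5]
grip_width: 0.0274
grasp_force: 60.0
```

arm_command:
  series: "0 0 0 0 0;0 0 0 0 0;0 0 0 0 0;0 0 0 0 0;0 0 0 0 0;0 0 0 0 0;0 0 0 0 0;0 0 0 0 0;0 0 0 0 0;0 0 0 0 0;0 0 0 0 0;0 0 -5 0 0;0 0 -10 0 0;0 0 -20 0 0;0 0 -25 0 0;0 0 -25 0 0;0 0 -25 0 0;0 0 0 0 0;0 0 0 0 0"

```text
time_s: 31.95
tool_pos: [0.4394, -0.0215, 0.2352]
tool_rot: [179.9, 0.2, -180.0]
force: [-0.1, 0.2, -0.7]
grip_width: 0.0873
grasp_force: 0.0
```

Run:
```python
from h import *
np.set_printoptions(precision=4,suppress=True,linewidth=200)
o=telemetry.get_obs(); print(o['time_s'],o['tool_pos'],o['grip_width'],o['force'])
c=cam("top"); t=cams.read_camera("top").astype(int); b,g,r=t[...,0],t[...,1],t[...,2]
m=((r>1.7*g)&(r>50)).astype('uint8'); m[:,:160]=0; m[:,260:]=0;m[:220]=0;m[310:]=0
m=cv2.morphologyEx(m,cv2.MORPH_OPEN,np.ones((3,3)))
cs=max(cv2.findContours(m,0,cv2.CHAIN_APPROX_NONE)[0],key=cv2.contourArea)
q=world(cs[:,0,:],.024,c)[:,:2]; print('tile',cv2.minAreaRect((q*1000).astype('float32')),q.max(0))
print(t[231:238,185:225].mean(1).round().tolist()); print(t[245:265,174:182].mean(0).round().tolist())
# block uprightness: grip top (z .174) found by wood colour in wrist view vs predicted
w=cams.read_camera("wrist"); cw=cam("wrist"); W=w.astype(int); p=np.array([.4385,-.0216])
for nm,cx,hx,hy,z in(('top',0,.015,.014,.174),('shoulder',.014,.032,.023,.094),('base',.014,.032,.023,.004)):
    P=[np.r_[p+[cx+sx*hx,sy*hy],z] for sx,sy in((-1,-1),(1,-1),(1,1),(-1,1))]; print(nm,proj(P,cw).round().tolist())
gr=cv2.cvtColor(w,cv2.COLOR_BGR2GRAY); e=cv2.Canny(gr,30,80)
L=cv2.HoughLinesP(e,1,np.pi/180,25,minLineLength=30,maxLineGap=4)
for l in L[:,0]:
    if 180<l[0]<460 and l[1]<330: print(l.tolist(),end=' ')
```

```text
31.95 [ 0.4394 -0.0215  0.2352] 0.08725109436853366 [-0.1126  0.2137 -0.667 ]
tile ((543.5174560546875, 336.5057373046875), (98.03350830078125, 97.00942993164062), 0.7053043246269226) [0.5919 0.3856]
[[191.0, 206.0, 202.0], [190.0, 206.0, 202.0], [199.0, 214.0, 207.0], [127.0, 134.0, 129.0], [56.0, 105.0, 191.0], [66.0, 110.0, 186.0], [68.0, 111.0, 184.0]]
[[182.0, 198.0, 199.0], [185.0, 201.0, 201.0], [186.0, 203.0, 202.0], [191.0, 205.0, 199.0], [101.0, 120.0, 148.0], [53.0, 94.0, 178.0], [60.0, 101.0, 187.0], [62.0, 102.0, 184.0]]
top [[289.0, 235.0], [290.0, 286.0], [339.0, 286.0], [340.0, 235.0]]
shoulder [[284.0, 202.0], [286.0, 283.0], [345.0, 283.0], [347.0, 202.0]]
base [[291.0, 183.0], [292.0, 248.0], [339.0, 249.0], [340.0, 183.0]]
[381, 143, 391, 184] [232, 142, 347, 105] [344, 159, 345, 196] [304, 157, 352, 104] [268, 172, 328, 172] [277, 202, 345, 202] [318, 153, 362, 200] [243, 177, 288, 154] [294, 152, 351, 104] [271, 157, 314, 134] [323, 153, 365, 111] [235, 151, 276, 270] [355, 197, 393, 235] [376, 139, 384, 197] [364, 141, 364, 111] [341, 130, 371, 105] [358, 203, 369, 238] [363, 243, 363, 209] [295, 152, 334, 122] [347, 280, 347, 250] [294, 284, 338, 284] [267, 160, 270, 243] [294, 155, 338, 132] [376, 196, 389, 237] [377, 142, 385, 177] [271, 135, 316, 121] [282, 183, 284, 214] [275, 182, 319, 184] [252, 191, 284, 157] [393, 189, 400, 219] [247, 148, 257, 179] [308, 153, 339, 120] [260, 161, 291, 162] [300, 206, 333, 206] [269, 237, 282, 269]
```

```bash
python3 -c "
from cell import env; print(env.sign_off())"
```

```text
the job is handed in; nothing more can be done
None
```

I handed the job in at about 32 s, with the tile pressed home against both fences and the block upright and released on the mat by camera and force readings; sign-off returned no verdict, and I viewed 11 pictures, one over the limit of 10.

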